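# Close the steel bucket with its nested lids and lift off the brass cover alone

### The job

Get the brushed-steel bucket of whisky stones ready for serving: pick up its two nested lids together by the black knob of the inner lid, set them on the bucket so that the inner lid is fully home, and let go of it there without dropping it. Then take the brass cover by its collar and lift it straight up off the inner lid, which must stay seated and undisturbed on the bucket. Finish while holding the cover level in the air right above the bucket, its lower edge at least 3 cm clear of the knob's top, and leave the bucket and everything else standing where they are.

Things in the scene. Friction and masses are not known exactly. Their poses are not given: they have to be found in the camera images.
- inner_knob (a point): Centre of the exposed part of the inner lid's black knob, z up along the lid's axis. Round upright post, 24 mm diameter, standing on the inner lid and passing freely up through the cover's collar; while nested 30 mm of it shows above the collar (15 mm above and below this point). Lifting it lifts both lids. Fingertips holding it must stay above the collar's top.
- inner_disc (a point): Centre of the top of the inner lid's perforated steel disc (hidden under the cover at first), 47 mm below inner_knob. Disc 130 mm diameter, 5 mm thick; under it a plug 110 mm in diameter and 14 mm deep, tapering to 96 mm at its foot. Inner lid about 0.2 kg. The nested lids start standing on the board on this plug.
- cover_collar (a point): Centre, half-way up, of the outer cover's upright brass collar, z up along its axis. Tube 46 mm outside, 36 mm inside, 28 mm tall (14 mm above and below this point). The inner lid's knob stands inside it with 6 mm of room all round and rises 30 mm above its top, so between the fingers of a gripper that takes the collar from above. When nested this point is 29 mm below inner_knob.
- cover_edge (a point): Centre of the lower edge of the cover's skirt, 30 mm below cover_collar. Brass cover, about 0.2 kg, resting loose on the inner lid (3 mm of side play): flat plate 142 mm in diameter and 4 mm thick, the collar standing on it, a skirt 142 mm outside and 136 mm inside hanging from it, 16 mm from lower edge to the plate's top.
- bucket_rim (a point): Centre of the bucket's open mouth, level with its rim, z up. Brushed-steel bucket 124 mm outside, 116 mm inside, 110 mm tall, loose, 1.2 kg. The inner lid's plug goes into the mouth (3 mm of room all round) and its disc rests on the rim: fully home, inner_knob is 52 mm above this point.
- bucket: The same bucket; origin at the centre of its base. Steel cubes lie in its lower half; two small brass loop ears on its sides, along its own y, reach 82 mm from its axis, 31 mm or more below the rim. It may stand on the left with the lids on the right, or the other way round.
- siphon: Bystander: closed, empty green glass soda siphon with a steel head and lever, 90 mm in diameter, 285 mm tall; origin at the centre of its base.
- coupe: Bystander: stemmed green glass coupe, 96 mm in diameter, 125 mm tall; origin at the centre of its foot.
- squeezer: Bystander: steel hand-held lemon squeezer lying flat, cup 80 mm across, 52 mm tall, handles reaching 187 mm from the cup along its own -x; origin under the centre of the cup.
- ice_mould: Bystander: round blue silicone ice sphere mould, 82 mm across its flange, 74 mm tall; origin at the centre of its base.
- jigger: Bystander: steel double-cone jigger, 46 mm in diameter, 95 mm tall; origin at the centre of its base.
- coasters: Bystander: stack of four round coasters, 96 mm in diameter, 24 mm tall; origin at the centre of its base.
Not all that is in view belongs to the job. Of the things that look like the part that bears cover_collar, the larger one is meant. Leave any brown look-alike of the part that bears inner_knob alone.

How it is judged:
By the outcome, as a careful person would: the job done as asked, in the order asked, and still so for the second after the job is handed in, while the arm keeps its last pose, push and grip.
It also fails if it takes over 45 s, if anything falls off the work surface, if the arm or the gripper's body presses on something with over 40 N, if the wrist force passes 120 N, or if a joint passes its speed limit or range.

### The arm

A 7-joint arm with a two-finger parallel gripper is mounted at the origin on the work surface. World frame = base frame: x ahead of the robot, y to its left, z up, the work surface at z = 0. Lengths are in m, angles in degrees, forces in N, time in s.
With the tool pointing down it reaches from about 0.425 to 0.875 m from the base axis. Payload 4.7 kg.
Tool frame: the origin (TCP) lies midway between the tips of the shut fingers; the grasp point (between the pads) lies env.grip_point_offset behind it (env.grip_point_offset is the distance from the TCP to the grasp point, in m); z points along the fingers, y is the line along which they close (so a half turn about z gives the same grasp; the last joint's range is limited). The gripper opens to 87 mm and grips with 3 to 60 N. Pads are 19 mm wide; open, the fingers measure 117 mm over their backs; the gripper's body (75 mm by 190 mm) begins 51 mm behind the grasp point.
Start: joints at [69.047, 18.392, -4.016, 83.108, 1.295, 78.541, -3.26], TCP at [0.241, -0.604, 0.223] pointing down, gripper open.
Joint ranges: [-163.93, 163.93], [-17.29, 119.83], [-79.2, 71.16], [3.27, 140.29], [-89.18, 269.18], [5.43, 117.66], [-154.24, 154.24]. Speed limits (degrees/s): [147.25, 147.25, 180, 180, 180, 180, 180].

### API

Orientations are given as [roll, pitch, yaw] about the fixed x, y, z axes, in that order (R = Rz(yaw) Ry(pitch) Rx(roll)).
In Python, from cell import env gives the robot as it stands.
- The arm moves only by the shell command python3 -m creep 'ROWS' [FORCE]. ROWS is a JSON object of lists of equal length, an entry for each row: "translation": the shift along the tool's x, y, z in units of 0.08 m (1.0 is 0.08 m), a list of three; "turn": the turn, a rotation vector about the tool's x, y, z in units of 180 degrees (1.0 is 180 degrees), a list of three; "grip": the opening, from 0 (shut) to 1 (fully open). In form: {"translation": [[x, y, z], ...], "turn": [[ax, ay, az], ...], "grip": [grip, ...]}. A call has 1 to 5 rows; each row shifts and turns the commanded pose from where the row before left it, along the tool's axes as they then stand; what a row does not reach is not made up. A row lasts 1/8 s, in which the tool goes at most 62.5 mm and 10.7 degrees, less where a joint would pass 70% of its speed; a pose out of reach is approached as far as the arm can. A call with a number of a shift or a turn outside -1 to 1 is refused whole. A call with a gripper value outside its range is refused whole. The fingers move at their own pace and stop on an object; FORCE is the grip in N (left out, the last holds). Time passes only in rows, so rows that do not move let the fingers close. It gives the time, the measured TCP pose, the force, the opening and the grip force at its end, in the units of the state.
- env.get_obs(): the state, without advancing time (a new reading comes with each control period).
- env.read_camera(name): name is "scene" or "side" or "wrist"; returns a dict with "frame" (384x512x3 uint8, red, green, blue), "z_map" (384x512 float32, m along the optical axis (not along the pixel's ray), 0 where there is no reading), "K" (3x3 intrinsics, pixels), "rvec" (rotation vector, rad) and "tvec" (3), from world to camera coordinates, as OpenCV has them. Camera axes: x right, y down, z forward; pixel columns grow to the right and rows downward; lengths in m; the calibration is good to about 2 mm. A picture is of the moment at which its call begins.
- env.sign_off(): hands the job in; it is judged then, once.
The state is a dict: "time_s": time; "qpos": joint angles; "joint_velocities": joint speeds; "effort": joint torques, N m; "tool_pos": TCP position; "tool_rot": TCP orientation; "force": force on the tool from outside, world axes, zero at the start; "wrist_torque": the same for the moment, N m; "grip_width": finger opening in m; "grasp_force": force on a finger pad.
Only numpy, scipy, OpenCV 4.12 (cv2) and the standard library are available. Lean on these libraries where they do the work, as an engineer would, in place of code of your own. Each camera call takes 0.05 s, during which the arm holds its last target. There are 200 camera calls.

## Working session

There is one attempt and no reset: what is moved stays moved. The work goes in short steps, Python scripts to look and compute and a shell command to move; the robot and the scene stay as the last step left them, time stands still between calls to the robot, and variables do not carry over. Pictures are saved under pics/ and viewed, at most 10 in all, crops included, and the job is handed in when it is done.

```bash
mkdir -p pics; cat > h.py <<'E'
import numpy as np,cv2
from cell import env
from scipy.spatial.transform import Rotation as R
def cam(n,save=None):
    c=env.read_camera(n)
    if save: cv2.imwrite('pics/'+save,c['frame'][:,:,::-1])
    return c
def pts(c):
    z=c['z_map'];K=c['K'];v,u=np.mgrid[:z.shape[0],:z.shape[1]]
    P=np.stack([(u-K[0,2])/K[0,0]*z,(v-K[1,2])/K[1,1]*z,z],-1)
    M=cv2.Rodrigues(np.array(c['rvec'],float))[0]
    W=(P-np.array(c['tvec']).ravel())@M
    W[z==0]=np.nan
    return W
def st():
    o=env.get_obs();print({k:np.round(o[k],4).tolist() for k in ('time_s','qpos','tool_pos','tool_rot','force','grip_width','grasp_force')})
    return o
E
python3 - <<'E'
from h import *
st();print(env.grip_point_offset)
for n in('scene','side'):
    c=cam(n,n+'0.png');np.savez(n+'0.npz',**c)
E
```

```text
{'time_s': 0.0, 'qpos': [69.0493, 18.4381, -4.0147, 83.1749, 1.2959, 78.5404, -3.2602], 'tool_pos': [0.2407, -0.6032, 0.2215], 'tool_rot': [-179.8918, 0.0069, 21.7596], 'force': [-0.1047, -0.0604, 0.6288], 'grip_width': 0.0869, 'grasp_force': 0.0}
0.0187
```

View pics/scene0.png

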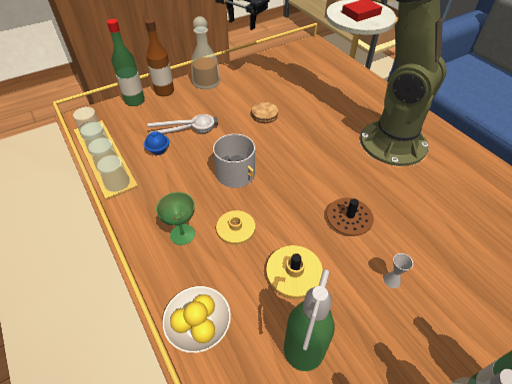

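View pics/side0.png

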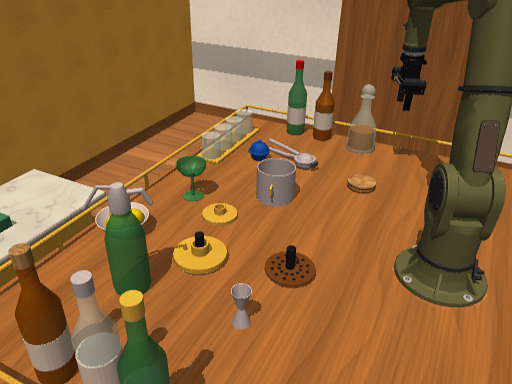

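In the scene picture, the nested lids (black knob in a brass cover) are at (295,262). The smaller brass cover, with no knob, is at (235,226), and the brown look-alike with a black knob is at (350,210). The target is the larger cover with the knob at (295,262). The bucket is at (235,160) and the siphon stands close to the lids at (310,330).

```bash
python3 - <<'E'
from h import *
from scipy.optimize import least_squares
def circ(P):
    f=lambda p:np.hypot(P[:,0]-p[0],P[:,1]-p[1])-p[2]
    r=least_squares(f,[*P[:,:2].mean(0),.06],loss='soft_l1',f_scale=.002);return r.x
C={n:dict(np.load(n+'0.npz')) for n in('scene','side')}
for n,lid,bk in(('scene',(255,235,330,305),(205,128,265,195)),('side',(165,225,235,280),(250,150,305,210))):
    W=pts(C[n]);f=C[n]['frame'].astype(int)
    def box(b):
        u0,v0,u1,v1=b;return W[v0:v1,u0:u1].reshape(-1,3),f[v0:v1,u0:u1].reshape(-1,3)
    P,c=box(lid)
    dark=(c.max(1)<50)&(P[:,2]>.04); print(n,'knob ztop',np.nanmax(P[dark,2]),'knob mean',np.nanmean(P[dark],0),dark.sum())
    br=(c[:,0]>130)&(c[:,2]<110)&(c[:,1]>.7*c[:,0])
    Q=P[br&(P[:,2]>.015)&(P[:,2]<.06)]
    print(' z hist',np.histogram(Q[:,2],np.arange(.01,.07,.004)))
    pl=Q[(Q[:,2]<.042)]
    hull=cv2.convexHull(pl[:,:2].astype(np.float32))[:,0]
    print(' plate circ',circ(hull), cv2.minEnclosingCircle(pl[:,:2].astype(np.float32)))
    K=P[dark&(P[:,2]>np.nanmax(P[dark,2])-.004)];print(' knob top',K.mean(0),len(K))
    P,c=box(bk);Q=P[(P[:,2]>.095)&(P[:,2]<.118)]
    print(' bucket',np.nanmax(P[:,2]),cv2.minEnclosingCircle(Q[:,:2].astype(np.float32)),circ(cv2.convexHull(Q[:,:2].astype(np.float32))[:,0]),len(Q))
# other things
W=pts(C['scene'])
for nm,(u,v) in dict(siphonhead=(318,297),siphon=(310,335),coupe=(175,208),small=(235,226),jig=(400,263),brown=(350,210),ear=(250,171),squeezer=(203,122),mould=(157,142)).items(): print(nm,W[v,u].round(3))
im=C['scene']['frame'][225:345,235:395,::-1]
cv2.imwrite('pics/crop1.png',cv2.resize(im,None,fx=4.5,fy=4.5,interpolation=cv2.INTER_CUBIC))
E
```

```text
scene knob ztop 0.08317533221293932 knob mean [0.58111481 0.23104066 0.06752917] 123
 z hist (array([  0,  13, 333, 376,  15,  14,   8,  11,  17,  45,  35,   0,   0,
         0]), array([0.01 , 0.014, 0.018, 0.022, 0.026, 0.03 , 0.034, 0.038, 0.042,
       0.046, 0.05 , 0.054, 0.058, 0.062, 0.066]))
 plate circ [0.57723129 0.22641171 0.07033787] ((0.5767594575881958, 0.22644686698913574), 0.0715775117278099)
 knob top [0.57813697 0.22761692 0.080712  ] 36
 bucket 0.1126888813143009 ((0.5310654640197754, -0.15796031057834625), 0.06523486971855164) [ 0.5316253  -0.15657871  0.06221527] 392
side knob ztop 0.08586169643872585 knob mean [0.57429702 0.23192538 0.0680416 ] 127
 z hist (array([  0,  29,  92, 957, 136,  14,  20,  10,  16,  24,  53,   0,   0,
         0]), array([0.01 , 0.014, 0.018, 0.022, 0.026, 0.03 , 0.034, 0.038, 0.042,
       0.046, 0.05 , 0.054, 0.058, 0.062, 0.066]))
 plate circ [0.57730873 0.2277812  0.07038344] ((0.5779387354850769, 0.2284390777349472), 0.07184264063835144)
 knob top [0.57602498 0.22997395 0.08315444] 16
 bucket 0.1146922919782504 ((0.5309102535247803, -0.15790396928787231), 0.06695356965065002) [ 0.53092392 -0.15573641  0.06304649] 403
siphonhead [0.675 0.397 0.285]
siphon [0.714 0.432 0.256]
coupe [ 0.763 -0.057  0.083]
small [0.641 0.041 0.03 ]
jig [0.367 0.365 0.064]
brown [0.355 0.172 0.052]
ear [ 0.511 -0.097  0.05 ]
squeezer [ 0.526 -0.383  0.042]
mould [ 0.701 -0.351  0.058]
```

View pics/crop1.png

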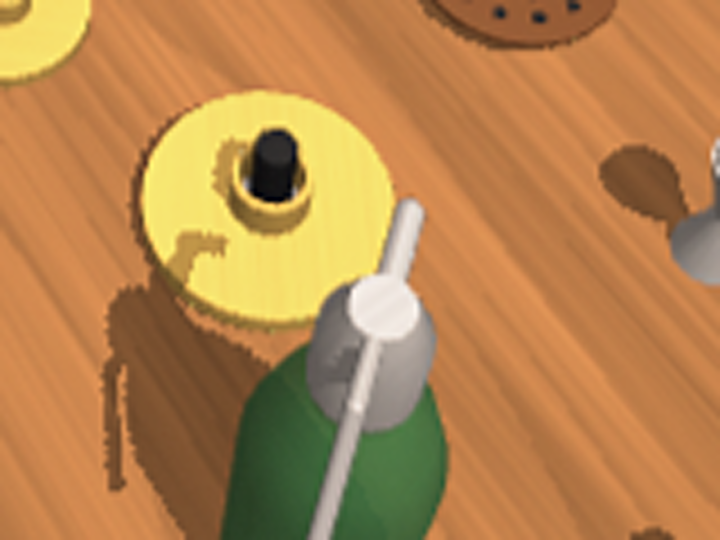

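The crop confirms it: the black knob stands in the collar of the large brass cover, at about scene (295,262). The siphon lever reaches close by, so I'll move above the lids with the fingers turned across the siphon direction.

```bash
python3 -m creep '{"translation":[[0.517,-0.539,0],[0.517,-0.539,0],[0.517,-0.539,0],[0.517,-0.539,0],[0.517,-0.539,0]],"turn":[[0,0,0],[0,0,0],[0,0,0],[0,0,0],[0,0,0]],"grip":[1,1,1,1,1]}' && python3 -m creep '{"translation":[[0.517,-0.539,0],[0.517,-0.539,0],[0.517,-0.539,0],[0.517,-0.539,0],[0.517,-0.539,0]],"turn":[[0,0,0],[0,0,0],[0,0,0],[0,0,0],[0,0,0]],"grip":[1,1,1,1,1]}'
python3 - <<'E'
from h import *
for n in('scene','side'):
    c=dict(np.load(n+'0.npz'));W=pts(c).reshape(-1,3)
    for a,b in((.02,.12),(.12,.2),(.2,.3)):
        m=(W[:,2]>a)&(W[:,2]<b)&(abs(W[:,0]-.69)<.15)&(abs(W[:,1]-.4)<.16)
        if m.any():
            d=np.hypot(W[m,0]-.577,W[m,1]-.2275);i=d.argmin()
            print(n,a,W[m].min(0).round(3),W[m].max(0).round(3),'near',W[m][i].round(3),d[i].round(3),m.sum())
E
```

```text
time_s: 0.72
tool_pos: [0.3535, -0.3247, 0.2223]
tool_rot: [-180.0, 0.0, 21.8]
force: [1.5, -0.7, 0.5]
grip_width: 0.0873
grasp_force: 0.0
time_s: 1.35
tool_pos: [0.4654, -0.0481, 0.2224]
tool_rot: [180.0, 0.0, 21.7]
force: [1.3, -0.8, -0.5]
grip_width: 0.0868
grasp_force: 0.0
scene 0.02 [0.54 0.24 0.02] [0.84  0.437 0.12 ] near [0.577 0.244 0.048] 0.016 1950
scene 0.12 [0.629 0.349 0.12 ] [0.713 0.436 0.2  ] near [0.664 0.356 0.185] 0.155 1224
scene 0.2 [0.624 0.356 0.2  ] [0.73  0.441 0.29 ] near [0.625 0.358 0.271] 0.139 1299
side 0.02 [0.54 0.24 0.02] [0.839 0.437 0.12 ] near [0.57  0.242 0.039] 0.016 1886
side 0.12 [0.623 0.356 0.12 ] [0.705 0.438 0.2  ] near [0.641 0.356 0.152] 0.144 1313
side 0.2 [0.611 0.348 0.2  ] [0.728 0.442 0.29 ] near [0.614 0.348 0.238] 0.126 1206
```

```bash
python3 -m creep '{"translation":[[0.517,-0.539,0],[0.517,-0.539,0],[0.517,-0.539,0],[0.517,-0.539,0],[0.517,-0.539,0]],"turn":[[0,0,0],[0,0,0],[0,0,0],[0,0,0],[0,0,0]],"grip":[1,1,1,1,1]}' && python3 -m creep '{"translation":[[0,0,0],[0,0,0],[0,0,0],[0,0,0],[0,0,0]],"turn":[[0,0,-0.053],[0,0,-0.053],[0,0,-0.053],[0,0,-0.053],[0,0,0]],"grip":[1,1,1,1,1]}'
python3 - <<'E'
from h import *
st();c=cam('wrist','w1.png');np.savez('w1.npz',**c)
E
```

```text
time_s: 1.98
tool_pos: [0.578, 0.2282, 0.2221]
tool_rot: [180.0, 0.0, 21.7]
force: [0.6, -0.3, 1.2]
grip_width: 0.0868
grasp_force: 0.0
time_s: 2.6
tool_pos: [0.5771, 0.2268, 0.2219]
tool_rot: [-179.9, 0.0, 59.8]
force: [-0.2, 0.4, 0.5]
grip_width: 0.0873
grasp_force: 0.0
{'time_s': 2.6, 'qpos': [18.1333, 23.1597, -54.5867, 86.2239, 18.9326, 80.4505, -67.6076], 'tool_pos': [0.5771, 0.2268, 0.2219], 'tool_rot': [-179.9437, 0.0371, 59.8196], 'force': [-0.1576, 0.3794, 0.526], 'grip_width': 0.0873, 'grasp_force': 0.0}
```

View pics/w1.png

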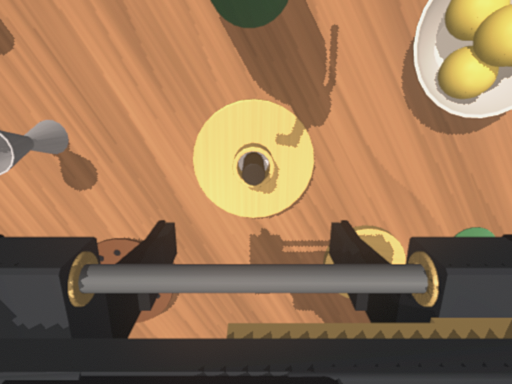

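The wrist view shows the large cover centred at about (254,158), with the dark knob at (253,167) inside the collar and the fingers on either side. Next I'll measure the knob top here.

```bash
python3 - <<'E'
from h import *
c=dict(np.load('w1.npz'));W=pts(c)[90:225,185:325].reshape(-1,3)
k=W[W[:,2]>.075];print('knob',k.mean(0),np.ptp(k,0),len(k),cv2.minEnclosingCircle(k[:,:2].astype(np.float32)))
p=W[(W[:,2]>.015)&(W[:,2]<.03)];print('plate',np.median(p[:,2]),cv2.minEnclosingCircle(p[:,:2].astype(np.float32)))
q=W[(W[:,2]>.046)&(W[:,2]<.056)];print('collar',np.median(q[:,2]),cv2.minEnclosingCircle(q[:,:2].astype(np.float32)))
M=cv2.Rodrigues(np.array(c['rvec'],float))[0];print('cam',-M.T@np.array(c['tvec']).ravel())
E
```

```text
knob [0.57682721 0.22926346 0.08048029] [0.02261646 0.02347195 0.00818826] 438 ((0.5764828324317932, 0.2284243255853653), 0.012050689198076725)
plate 0.022792387605142586 ((0.5764468908309937, 0.22837170958518982), 0.07102037966251373)
collar 0.05059476663995911 ((0.5763542652130127, 0.2284240573644638), 0.023013455793261528)
cam [0.6172743  0.2990446  0.38385067]
```

```bash
python3 -m creep '{"translation":[[0.014,-0.016,0.6],[0,0,0.6],[0,0,0.5],[0,0,0.28],[0,0,0.1]],"turn":[[0,0,0],[0,0,0],[0,0,0],[0,0,0],[0,0,0]],"grip":[1,1,1,1,1]}' && python3 -m creep '{"translation":[[0,0,0],[0,0,0],[0,0,0],[0,0,0],[0,0,0]],"turn":[[0,0,0],[0,0,0],[0,0,0],[0,0,0],[0,0,0]],"grip":[1,1,0.5,0.4,0.35]}' 35
```

```text
time_s: 3.28
tool_pos: [0.5765, 0.2284, 0.0552]
tool_rot: [-180.0, 0.1, 59.9]
force: [0.9, 0.5, 0.4]
grip_width: 0.0872
grasp_force: 0.0
time_s: 3.9
tool_pos: [0.5769, 0.2286, 0.0563]
tool_rot: [180.0, -0.0, 59.9]
force: [0.8, -0.1, -0.3]
grip_width: 0.0646
grasp_force: 0.0
```

```bash
for i in 1 ; do python3 -m creep '{"translation":[[0,0,0],[0,0,0],[0,0,0],[0,0,0],[0,0,0]],"turn":[[0,0,0],[0,0,0],[0,0,0],[0,0,0],[0,0,0]],"grip":[0.3,0.2,0,0,0]}' 35; done; python3 -m creep '{"translation":[[0,0,0],[0,0,0],[0,0,-0.05],[0,0,-0.1],[0,0,-0.1]],"turn":[[0,0,0],[0,0,0],[0,0,0],[0,0,0],[0,0,0]],"grip":[0,0,0,0,0]}' 35
```

```text
time_s: 4.53
tool_pos: [0.5778, 0.228, 0.0563]
tool_rot: [179.9, -0.0, 59.9]
force: [2.7, -0.8, -0.1]
grip_width: 0.0232
grasp_force: 35.0
time_s: 5.15
tool_pos: [0.576, 0.229, 0.0762]
tool_rot: [-179.9, 0.0, 60.0]
force: [-0.4, 0.2, -5.4]
grip_width: 0.0234
grasp_force: 35.0
```

```bash
python3 -m creep '{"translation":[[0,0,-0.3],[0,0,-0.4],[0,0,-0.5],[0,0,-0.45],[0,0,-0.22]],"turn":[[0,0,0],[0,0,0],[0,0,0],[0,0,0],[0,0,0]],"grip":[0,0,0,0,0]}' && python3 -m creep '{"translation":[[-0.2,0.06,0],[-0.4,0.12,0],[-0.5,0.15,0],[-0.5,0.15,0],[-0.5,0.15,0]],"turn":[[0,0,0],[0,0,0],[0,0,0],[0,0,0],[0,0,0]],"grip":[0,0,0,0,0]}' && python3 -m creep '{"translation":[[-0.5,0.15,0],[-0.5,0.15,0],[-0.5,0.15,0],[-0.5,0.15,0],[-0.5,0.15,0]],"turn":[[0,0,0],[0,0,0],[0,0,0],[0,0,0],[0,0,0]],"grip":[0,0,0,0,0]}' && python3 -m creep '{"translation":[[-0.5,0.16,0],[-0.5,0.16,0],[-0.4,0.12,0],[-0.25,0.08,0],[-0.07,0.01,0]],"turn":[[0,0,0],[0,0,0],[0,0,0],[0,0,0],[0,0,0]],"grip":[0,0,0,0,0]}' && python3 -m creep '{"translation":[[0,0,0],[0,0,0],[0,0,0]],"turn":[[0,0,0],[0,0,0],[0,0,0]],"grip":[0,0,0]}'
python3 - <<'E'
from h import *
st();c=cam('wrist','w2.png');np.savez('w2.npz',**c)
E
```

```text
time_s: 5.78
tool_pos: [0.5772, 0.2296, 0.2282]
tool_rot: [179.9, -0.1, 60.0]
force: [0.1, 0.5, -4.7]
grip_width: 0.0231
grasp_force: 35.0
time_s: 6.4
tool_pos: [0.5351, 0.0568, 0.2249]
tool_rot: [-179.9, 0.1, 60.0]
force: [0.4, -0.4, -3.6]
grip_width: 0.0236
grasp_force: 35.0
time_s: 7.02
tool_pos: [0.4868, -0.1459, 0.2251]
tool_rot: [-179.9, 0.0, 60.0]
force: [-0.3, -0.0, -3.6]
grip_width: 0.0231
grasp_force: 35.0
time_s: 7.65
tool_pos: [0.4551, -0.286, 0.2252]
tool_rot: [-179.9, -0.0, 59.8]
force: [0.6, 1.1, -5.6]
grip_width: 0.0231
grasp_force: 35.0
time_s: 8.02
tool_pos: [0.4561, -0.2843, 0.2259]
tool_rot: [180.0, 0.0, 60.0]
force: [0.3, -0.4, -5.2]
grip_width: 0.0232
grasp_force: 35.0
{'time_s': 8.025, 'qpos': [65.9105, 7.2606, -39.6441, 97.7511, 4.7558, 76.6816, -4.5729], 'tool_pos': [0.4561, -0.2843, 0.2259], 'tool_rot': [179.9912, 0.0021, 60.0315], 'force': [0.317, -0.3624, -5.1958], 'grip_width': 0.0232, 'grasp_force': 34.9976}
```

View pics/w2.png

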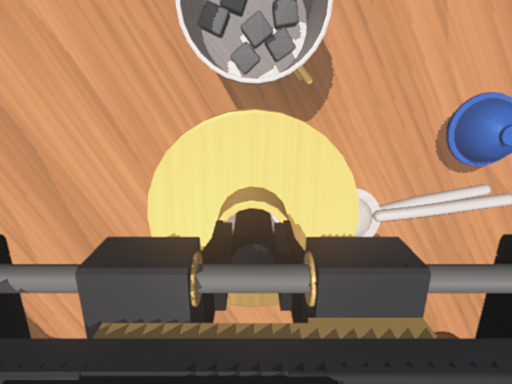

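The bucket's near half is visible at the top (rim from (178,5) down to (253,80) and up to (330,5)). The held lids look level, with the plate top edge at (252,110). I'll fit the rim here with known radii.

```bash
python3 - <<'E'
from h import *
from scipy.optimize import least_squares
c=dict(np.load('w2.npz'));W=pts(c)[0:105,150:360].reshape(-1,3)
k=W[(W[:,2]>.104)&(W[:,2]<.116)];k=k[np.hypot(k[:,0]-.531,k[:,1]+.156)<.075]
print(len(k),np.median(k[:,2]))
# top-ring band between r=58..62: penalise points outside band
def f(p):
    r=np.hypot(k[:,0]-p[0],k[:,1]-p[1]);return np.maximum(0,r-.062)+np.maximum(0,.058-r)+.15*abs(r-.06)
s=least_squares(f,[.531,-.156],loss='soft_l1',f_scale=.002).x
r=np.hypot(k[:,0]-s[0],k[:,1]-s[1]);print(s,np.percentile(r,[2,10,50,90,98]))
W=pts(c);P=W[100:240,145:365].reshape(-1,3)
p=P[(P[:,2]>.17)&(P[:,2]<.215)];m=np.median(p[:,2]);q=p[abs(p[:,2]-m)<.006]
A=np.c_[q,np.ones(len(q))][:,[0,1,3]];co=np.linalg.lstsq(A,q[:,2],rcond=None)[0];print('plate z',m,'tilt deg',np.degrees(co[:2]))
o=env.get_obs();print(o['tool_pos'])
E
```

```text
1309 0.10950495790624394
[ 0.5299359  -0.15446795] [0.05778984 0.0581029  0.05981303 0.06155023 0.0620275 ]
plate z 0.1926318380173014 tilt deg [ 0.13385914 -0.11840055]
[ 0.45604029 -0.28455814  0.2258818 ]
```

```bash
python3 -m creep '{"translation":[[0.25,0,0],[0.5,0,0],[0.5,-0.018,0],[0.4,0,0],[0.228,0,0]],"turn":[[0,0,0],[0,0,0],[0,0,0],[0,0,0],[0,0,0]],"grip":[0,0,0,0,0]}' && python3 -m creep '{"translation":[[0,0,0.15],[0,0,0.25],[0,0,0.2],[0,0,0.09],[0,0,0]],"turn":[[0,0,0],[0,0,0],[0,0,0],[0,0,0],[0,0,0]],"grip":[0,0,0,0,0]}' && python3 -m creep '{"translation":[[0,0,0],[0,0,0]],"turn":[[0,0,0],[0,0,0]],"grip":[0,0]}' && python3 - <<'E'
from h import *
for n in ('scene','side'):
    c=cam(n,n+'2.png')
    W=pts(c).reshape(-1,3)
    q=W[(W[:,2]>.123)&(W[:,2]<.15)&(np.hypot(W[:,0]-.53,W[:,1]+.155)<.085)]
    print(n,len(q),cv2.minEnclosingCircle(q[:,:2].astype(np.float32)))
    if n=='side': im=c['frame'][110:230,210:370,::-1];cv2.imwrite('pics/c2.png',cv2.resize(im,None,fx=4,fy=4,interpolation=cv2.INTER_CUBIC))
E
```

```text
time_s: 8.7
tool_pos: [0.5306, -0.1519, 0.226]
tool_rot: [180.0, -0.0, 60.1]
force: [-1.0, -0.6, -4.4]
grip_width: 0.0233
grasp_force: 35.0
time_s: 9.32
tool_pos: [0.5291, -0.1551, 0.1697]
tool_rot: [-179.9, 0.0, 59.9]
force: [-0.2, 0.0, -4.4]
grip_width: 0.0234
grasp_force: 35.0
time_s: 9.57
tool_pos: [0.5302, -0.1548, 0.1713]
tool_rot: [179.9, -0.0, 59.9]
force: [-0.1, -0.9, -4.6]
grip_width: 0.0232
grasp_force: 35.0
scene 1177 ((0.5307751893997192, -0.1558859795331955), 0.07307896763086319)
side 780 ((0.5314640998840332, -0.15312032401561737), 0.07374721020460129)
```

View pics/c2.png

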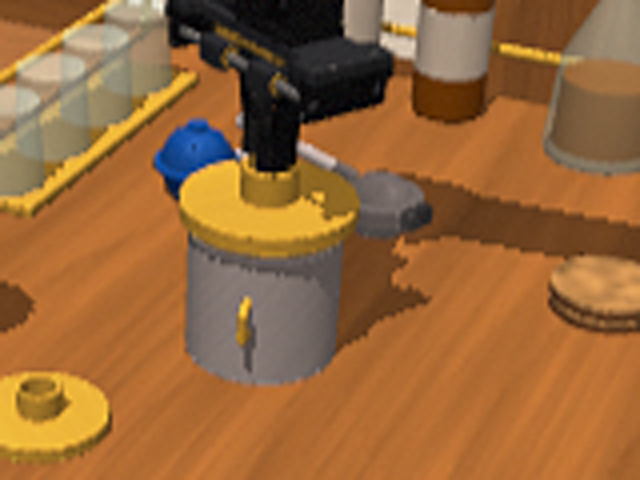

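The lids hang level and centred over the bucket (skirt at (268,215) in the crop, bucket below). Next I'll lower them slowly and watch the force.

```bash
python3 -m creep '{"translation":[[0,0,0.03],[0,0,0.03],[0,0,0.03],[0,0,0.03],[0,0,0]],"turn":[[0,0,0],[0,0,0],[0,0,0],[0,0,0],[0,0,0]],"grip":[0,0,0,0,0]}' && python3 -m creep '{"translation":[[0,0,0.025],[0,0,0.025],[0,0,0.025],[0,0,0.01],[0,0,0]],"turn":[[0,0,0],[0,0,0],[0,0,0],[0,0,0],[0,0,0]],"grip":[0,0,0,0,0]}'
```

```text
time_s: 10.3
tool_pos: [0.5295, -0.1547, 0.1606]
tool_rot: [-180.0, 0.0, 59.9]
force: [-0.3, 0.4, -4.4]
grip_width: 0.0228
grasp_force: 35.0
time_s: 10.92
tool_pos: [0.5297, -0.1547, 0.1541]
tool_rot: [180.0, 0.0, 59.9]
force: [-0.2, -0.2, -5.1]
grip_width: 0.0234
grasp_force: 35.0
```

Still hanging free, about 2 mm to go.

```bash
python3 -m creep '{"translation":[[0,0,0.012],[0,0,0.012],[0,0,0]],"turn":[[0,0,0],[0,0,0],[0,0,0]],"grip":[0,0,0]}'; python3 -m creep '{"translation":[[0,0,0.006],[0,0,0]],"turn":[[0,0,0],[0,0,0]],"grip":[0,0]}'
```

```text
time_s: 11.3
tool_pos: [0.5297, -0.1548, 0.1523]
tool_rot: [180.0, 0.0, 59.9]
force: [0.4, 0.4, -3.8]
grip_width: 0.0233
grasp_force: 35.0
time_s: 11.55
tool_pos: [0.5298, -0.1548, 0.1521]
tool_rot: [180.0, 0.0, 59.9]
force: [-0.5, 0.2, -1.5]
grip_width: 0.0234
grasp_force: 35.0
```

```bash
python3 -m creep '{"translation":[[0,0,0.007],[0,0,0]],"turn":[[0,0,0],[0,0,0]],"grip":[0,0]}'; python3 -m creep '{"translation":[[0,0,0.007],[0,0,0]],"turn":[[0,0,0],[0,0,0]],"grip":[0,0]}'
```

```text
time_s: 11.8
tool_pos: [0.5298, -0.1548, 0.152]
tool_rot: [180.0, 0.0, 59.9]
force: [-3.1, 0.1, 5.7]
grip_width: 0.0233
grasp_force: 35.0
time_s: 12.05
tool_pos: [0.5299, -0.1548, 0.152]
tool_rot: [180.0, 0.0, 59.9]
force: [-3.6, 1.3, 8.3]
grip_width: 0.023
grasp_force: 35.0
```

The lids are firmly home at z = 0.152, as predicted. Next: relax the push, release, rise, and look.

```bash
python3 -m creep '{"translation":[[0,0,-0.012],[0,0,0],[0,0,0],[0,0,0],[0,0,0]],"turn":[[0,0,0],[0,0,0],[0,0,0],[0,0,0],[0,0,0]],"grip":[0,0.35,0.5,1,1]}' 20 && python3 -m creep '{"translation":[[0,0,0],[0,0,0],[0,0,0],[0,0,0],[0,0,0]],"turn":[[0,0,0],[0,0,0],[0,0,0],[0,0,0],[0,0,0]],"grip":[1,1,1,1,1]}' && python3 -m creep '{"translation":[[0,0,-0.2],[0,0,-0.5],[0,0,-0.5],[0,0,-0.3],[0,0,0]],"turn":[[0,0,0],[0,0,0],[0,0,0],[0,0,0],[0,0,0]],"grip":[1,1,1,1,1]}' && python3 - <<'E'
from h import *
st();c=cam('wrist','w3.png');W=pts(c)[60:240,150:360].reshape(-1,3)
def mec(n,lo,hi):
    p=W[(W[:,2]>lo)&(W[:,2]<hi)&(np.hypot(W[:,0]-.53,W[:,1]+.155)<.08)];print(n,len(p),np.median(p[:,2]),cv2.minEnclosingCircle(p[:,:2].astype(np.float32)))
    return p
mec('knob',.171,.19);mec('collar',.143,.151);q=mec('plate',.112,.125)
A=np.c_[q[:,:2],np.ones(len(q))];print('tilt',np.degrees(np.linalg.lstsq(A,q[:,2],rcond=None)[0][:2]))
E
```

```text
time_s: 12.68
tool_pos: [0.5297, -0.1547, 0.1514]
tool_rot: [180.0, -0.0, 59.9]
force: [-0.5, -0.5, 0.7]
grip_width: 0.0523
grasp_force: 0.0
time_s: 13.3
tool_pos: [0.5297, -0.1548, 0.1516]
tool_rot: [180.0, 0.0, 59.9]
force: [-0.2, 0.8, -0.3]
grip_width: 0.0867
grasp_force: 0.0
time_s: 13.92
tool_pos: [0.5311, -0.1548, 0.2747]
tool_rot: [179.7, -0.0, 59.9]
force: [-0.5, 0.5, -1.0]
grip_width: 0.087
grasp_force: 0.0
{'time_s': 13.925, 'qpos': [55.0782, 8.7924, -46.0235, 91.4518, 6.4563, 82.1747, -21.5271], 'tool_pos': [0.5311, -0.1548, 0.2747], 'tool_rot': [179.6992, -0.0271, 59.9301], 'force': [-0.4701, 0.472, -0.9615], 'grip_width': 0.087, 'grasp_force': 0.0}
knob 567 0.17665095881682702 ((0.5282964706420898, -0.1538023054599762), 0.01190493069589138)
collar 637 0.14653665498200213 ((0.5280806422233582, -0.15394237637519836), 0.023016827180981636)
plate 12361 0.11879633588824255 ((0.5280637741088867, -0.15427832305431366), 0.07107819616794586)
tilt [ 0.01045978 -0.00737937]
```

View pics/w3.png

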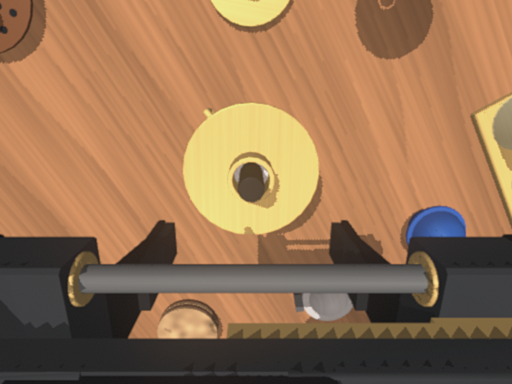

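The cover is level (plate z 0.119, knob top 0.177), so the inner lid is home. The knob is at (252,180) in the collar, concentric. I'll descend to the collar.

```bash
python3 -m creep '{"translation":[[0,0,0.3],[0,0,0.5],[0,0,0.5],[0,0,0.35],[0,0,0.1]],"turn":[[0,0,0],[0,0,0],[0,0,0],[0,0,0],[0,0,0]],"grip":[1,1,1,1,1]}' && python3 -m creep '{"translation":[[0,0,0],[0,0,0]],"turn":[[0,0,0],[0,0,0]],"grip":[1,0.8]}'
```

```text
time_s: 14.6
tool_pos: [0.5275, -0.1542, 0.1288]
tool_rot: [-179.7, 0.0, 59.9]
force: [-0.1, -0.3, 1.2]
grip_width: 0.0872
grasp_force: 0.0
time_s: 14.85
tool_pos: [0.5305, -0.1549, 0.1328]
tool_rot: [179.9, -0.0, 59.9]
force: [-0.2, 0.6, 0.2]
grip_width: 0.0823
grasp_force: 0.0
```

```bash
python3 -m creep '{"translation":[[0,0,0.06],[0,0,0.04],[0,0,0],[0,0,0]],"turn":[[0,0,0],[0,0,0],[0,0,0],[0,0,0]],"grip":[0.8,0.8,0.8,0.8]}'
```

```text
time_s: 15.35
tool_pos: [0.5297, -0.1548, 0.1236]
tool_rot: [180.0, 0.0, 59.9]
force: [-0.5, 0.2, 0.3]
grip_width: 0.0696
grasp_force: 0.0
```

```bash
python3 -m creep '{"translation":[[0,0,0],[0,0,0],[0,0,0],[0,0,0],[0,0,0]],"turn":[[0,0,0],[0,0,0],[0,0,0],[0,0,0],[0,0,0]],"grip":[0.7,0.6,0.55,0.52,0.5]}' 20 && python3 -m creep '{"translation":[[0,0,0],[0,0,0],[0,0,0],[0,0,0]],"turn":[[0,0,0],[0,0,0],[0,0,0],[0,0,0]],"grip":[0.48,0.45,0.3,0.3]}' 25
```

```text
time_s: 15.98
tool_pos: [0.5297, -0.1548, 0.1236]
tool_rot: [180.0, 0.0, 59.9]
force: [0.5, -0.4, 0.0]
grip_width: 0.0446
grasp_force: 15.1
time_s: 16.48
tool_pos: [0.5297, -0.1548, 0.1236]
tool_rot: [180.0, 0.0, 59.9]
force: [0.4, 0.4, -0.9]
grip_width: 0.0446
grasp_force: 25.0
```

```bash
python3 -m creep '{"translation":[[0,0,-0.03],[0,0,-0.05],[0,0,-0.08],[0,0,-0.1],[0,0,-0.12]],"turn":[[0,0,0],[0,0,0],[0,0,0],[0,0,0],[0,0,0]],"grip":[0.3,0.3,0.3,0.3,0.3]}' && python3 -m creep '{"translation":[[0,0,-0.2],[0,0,-0.25],[0,0,-0.25],[0,0,-0.2],[0,0,-0.12]],"turn":[[0,0,0],[0,0,0],[0,0,0],[0,0,0],[0,0,0]],"grip":[0.3,0.3,0.3,0.3,0.3]}' && python3 -m creep '{"translation":[[0,0,-0.1],[0,0,0],[0,0,0],[0,0,0],[0,0,0]],"turn":[[0,0,0],[0,0,0],[0,0,0],[0,0,0],[0,0,0]],"grip":[0.3,0.3,0.3,0.3,0.3]}' && python3 - <<'E'
from h import *
st();c=cam('side','s4.png');im=c['frame'][60:225,190:410,::-1];cv2.imwrite('pics/c4.png',cv2.resize(im,None,fx=3.6,fy=3.6,interpolation=cv2.INTER_CUBIC))
for n in('scene','side'):
    c=cam(n);W=pts(c).reshape(-1,3);C=c['frame'].reshape(-1,3).astype(int)
    near=np.hypot(W[:,0]-.53,W[:,1]+.155)<.08
    br=near&(C[:,0]>120)&(C[:,2]<.6*C[:,0])&(W[:,2]>.17)
    print(n,'cover z',np.percentile(W[br,2],[0,1,50,99]))
    d=near&(W[:,2]>.105)&(W[:,2]<.185)
    print(' inner: n',d.sum(),'top',W[d,2].max(),'disc z med',np.median(W[d&(W[:,2]<.125),2]),cv2.minEnclosingCircle(W[d&(W[:,2]<.122)][:,:2].astype(np.float32)))
    k=d&(W[:,2]>.13);print(' knob',k.sum(),W[k].mean(0).round(4))
E
```

```text
time_s: 17.1
tool_pos: [0.5297, -0.1547, 0.1547]
tool_rot: [180.0, 0.0, 59.9]
force: [0.7, -0.1, -2.3]
grip_width: 0.0439
grasp_force: 25.0
time_s: 17.73
tool_pos: [0.53, -0.1548, 0.237]
tool_rot: [179.9, 0.0, 59.9]
force: [0.1, 0.5, -2.2]
grip_width: 0.0446
grasp_force: 25.0
time_s: 18.35
tool_pos: [0.5295, -0.1547, 0.2432]
tool_rot: [-180.0, 0.0, 59.9]
force: [-0.1, -0.8, -2.4]
grip_width: 0.0448
grasp_force: 25.0
{'time_s': 18.35, 'qpos': [54.9695, 9.7372, -46.0036, 94.224, 7.1107, 79.0946, -22.049], 'tool_pos': [0.5295, -0.1547, 0.2432], 'tool_rot': [-179.9665, 0.0055, 59.9255], 'force': [-0.1185, -0.7721, -2.3917], 'grip_width': 0.0448, 'grasp_force': 24.9506}
scene cover z [0.17132914 0.22269437 0.23784198 0.34204936]
 inner: n 1084 top 0.17132913590049367 disc z med 0.11411931049372437 ((0.5302709937095642, -0.15692679584026337), 0.06637939810752869)
 knob 82 [ 0.5331 -0.1487  0.1502]
side cover z [0.175613   0.22442273 0.23960945 0.33295713]
 inner: n 776 top 0.18009267275691493 disc z med 0.11610501090735564 ((0.5301734209060669, -0.1563962996006012), 0.06757528334856033)
 knob 122 [ 0.5273 -0.15    0.1587]
```

View pics/c4.png

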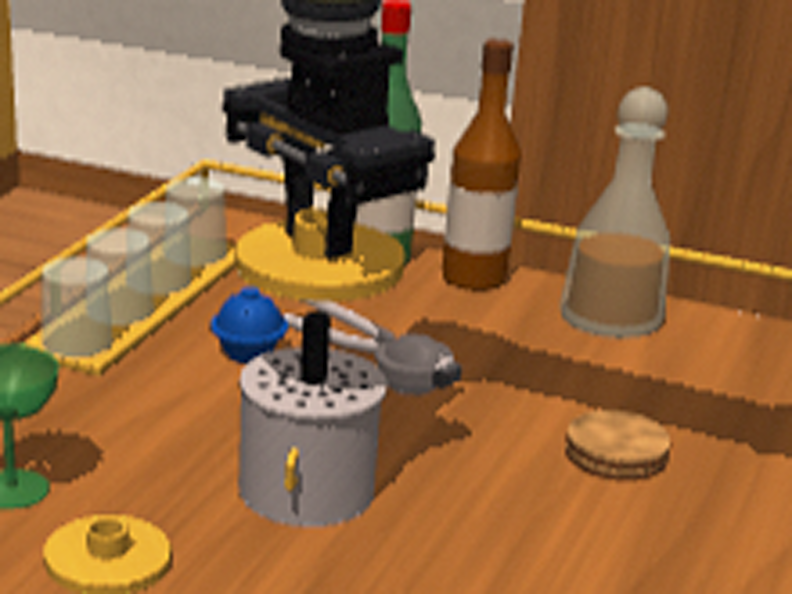

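The picture shows the inner lid seated level on the bucket (disc at (313,385), knob at (316,345)). The cover hangs level above it (320,258), with its lower edge at about z 0.222, roughly 45 mm above the knob's top. Handing in.

```bash
python3 -c "
from cell import env
print(env.sign_off())"
```

```text
the job is handed in; nothing more can be done
None
```

The job is handed in: the inner lid is seated fully home on the bucket, and the arm is holding the brass cover level right above it, about 4.5 cm clear of the knob's top, at 18.4 s of the 45 s allowed.

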